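# Snap the stop collar onto the microscope post

## Robot

A 6-joint arm with a two-finger parallel gripper is mounted at the origin on the work surface. World frame = base frame: x ahead of the robot, y to its left, z up, the work surface at z = 0. Lengths are in m, angles in rad, forces in N, time in s.
With the tool pointing down it reaches from about 0.25 to 0.775 m from the base axis. Payload 8.9 kg.
Tool frame: the origin (TCP) lies on the centre line of the jaws, within the pads' length; the fingertips stand 11 mm ahead of it and the grasp point (between the pads) lies 8 mm behind it; z points along the fingers, y is the line along which they close (so a half turn about z gives the same grasp; the last joint's range is limited). The gripper opens to 85 mm and grips with 20 to 120 N. Pads are 22 mm wide; open, the fingers measure 114 mm over their backs; the gripper's body (76 mm by 85 mm) begins 54 mm behind the grasp point. The pads swing forward as they close: fully open they stand 13 mm farther back than shut.
Start: joints at [1.066, 0.291, -0.153, 1.127, 0, 1.431], TCP at [0.188, 0.49, 0.242] pointing down, gripper open.
Joint ranges: [-2.52, 2.52], [-0.91, 1.74], [-1.3, 1.37], [-1.96, 2.02], [-1.52, 1.47], [-3.14, 3.14]. Speed limits (rad/s): [2.22, 2.22, 2.79, 3.14, 3.14, 3.14].

## Interface

Orientations are given as a rotation vector (axis times angle).
In Python, from plant import * gives the robot as it stands.
- The arm moves only by the tool step_arm, never from a script. Its argument "increments" is a list that holds one entry, the list of rows, each a list of 5 numbers: the gripper command: -1 is fully open, 1 is shut, values between are in proportion, then the shift along the world's x, y, z in cm, then the turn about the world's z in rad. In form: [[[jaw, tx, ty, tz, roll], ...]]. A call has 1 to 20 rows; each row is the pose to reach, as a shift and turn from the pose commanded when the call began; what a row does not reach only later rows make up. A row lasts 1/8 s, in which the tool goes at most 62.5 mm and 10.7 degrees, less where a joint would pass 70% of its speed; a pose out of reach is approached as far as the arm can. A call with a gripper value outside its range is refused whole. The fingers move at their own pace and stop on an object; "newtons" is the grip in N (left out, the last holds). Time passes only in rows, so rows that repeat a pose let the fingers close. It gives the time, the measured TCP pose, the force, the opening and the grip force at its end, in the units of the state.
- read_state(): the state, without advancing time (a new reading comes with each control period).
- read_camera(name): name is "scene" or "top" or "wrist"; returns a dict with "pixels" (384x512x3 uint8, blue, green, red), "vfov" (degrees; the focal length in pixels is half the picture's height over the tangent of half this angle, whatever the lens; pixels are square), "cx", "cy" (the principal point, pixels), "extrinsics" (4x4, takes a point from camera to world coordinates). Camera axes: x right, y down, z forward; pixel columns grow to the right and rows downward; lengths in m; the calibration is good to about 2 mm. A picture is of the moment at which its call begins. There is no depth.
- finish_job(): hands the job in; it is judged then, once.
The state is a dict: "time_s": time; "joints": joint angles; "joint_velocities": joint speeds; "effort": joint torques, N m; "ee_pos": TCP position; "tcp_rot": TCP orientation; "wrist_force": force on the tool from outside, world axes, zero at the start; "torque": the same for the moment, N m; "finger_gap": finger opening in m; "grip_force": force on a finger pad.
Only numpy, scipy, OpenCV 4.12 (cv2) and the standard library are available. Lean on these libraries where they do the work, as an engineer would, in place of code of your own. Each camera call takes 0.05 s, during which the arm holds its last target. There are 200 camera calls.

## Task

Pick up the orange stop collar from the bench, slide it down over the upright rod of the post stand and press it on past the two sprung balls, holding it all the while, until it clicks and rests fully home on the red buffer ring with the balls standing out again above it. Feel your way and push gently: it must not be rammed against the stand. Let go of the collar and leave the jar, the goggles and the slide box where they are.

Things in the scene. Friction and masses are not known exactly. Their poses are not given: they have to be found in the camera images.
- collar: Orange stop collar: a plain upright tube standing on the bench at the start, outside diameter 40 mm, bore 18 mm, 30 mm tall, 80 to 170 g. Origin on its axis at its lower face; z up the axis. Grip it across its outside from above, 5 to 12 mm below its top; the rod then comes up between the fingers (20 mm of rod stand above the collar's top when it is home).
- stand: Post stand, fixed to the bench: cream foot plate 150 mm (its x) by 110 mm (its y), 14 mm thick; a telescopic upright post at its middle, clamped. Origin at bench height on the post's axis, z up. The post's upper part is a polished steel rod of 16 mm diameter, its top 8 mm tapered to 10 mm diameter. More than 30 N between collar and stand (all touching forces added up) counts as ramming.
- rod_low (a point): Point on the rod's axis 60 mm above the bench, fixed. The red buffer ring (31 mm wide), where the collar comes to rest, has its top 0 to 28 mm above this point: the rod with buffer and balls is set to another height each time, which is not measured: feel for it. The rod's tip is 50.5 mm above the buffer's top. The buffer gives 5 N per mm over 2 mm, then is solid.
- ball_l (a joint): Travel in m of the brass ball on the stand's plus y side: 0 standing 3 mm out of the rod, about 0.002 when held in by the collar's bore, at most 0.004. The balls' centres are 36.5 mm above the buffer's top. The collar's lower edge needs a push of about 6 to 12 N to pass them; it then slides easily for some 30 mm till they spring out above its top (the click), 2 mm before it meets the buffer.
- ball_r (a joint): The same for the ball opposite, on the stand's minus y side. Off-centre, the balls push the collar back sideways with up to about 6 N each.
- jar: Amber glass specimen jar with black cap, 64 mm across, 100 mm tall, loose; origin at the middle of its underside. To be left alone.
- goggles: Green safety goggles standing on the bench, 150 mm wide (their y), 50 mm deep, 64 mm tall, loose; origin under the middle of the lens side. To be left alone.
- slide_box: Flat blue box for microscope slides, 90 mm (its x) by 160 mm by 34 mm tall, loose; origin at the middle of its underside. To be left alone.
Not all that is in view belongs to the job. Of the things like the collar, leave any that is green; of the rest the smaller one is meant. What is meant by the stand is not purple, and is the smaller of those in its own colour.

How it is judged:
On the way, in this order (a step that is already met when the one before it is completed fails the run):
1. the collar is picked up off the bench in the fingers (height (world z) of collar above 0.05 m and contact force between the fingers and collar above 0.5 N), for 0.1 s.
2. the collar, held by the fingers, is on the rod with a ball pressed in inside its bore (horizontal distance between collar and rod_low below 0.004 m and z of collar in the frame of stand below 0.125 m and value of joint any of ball_l, ball_r above 0.0005 m and contact force between the fingers and collar above 0.5 N), for 0.2 s.
At the end, for the whole second after the job is handed in: The collar is on the rod (within 4 mm of its axis, within 0.1 rad of upright), its lower face 55 to 93 mm above the bench, both balls sprung out again (travel below 1 mm) above it, resting on the stand and at rest, released (horizontal distance between collar and rod_low below 0.004 m and z of collar in the frame of stand between 0.055 and 0.093 m and angle between collar's own z axis and vertical below 0.1 rad and value of joint each of ball_l, ball_r below 0.001 m and contact force between collar and stand above 0.3 N and linear speed of collar below 0.01 m/s); the robot touches nothing.
It fails at once if the collar is rammed: more than 30 N between collar and stand (contact force between collar and stand above 30 N).
It fails at once if the jar is moved more than 25 mm (distance of jar from where it was at the start of the episode above 0.025 m).
It fails at once if the goggles is moved more than 25 mm (distance of goggles from where it was at the start of the episode above 0.025 m).
It fails at once if the slide box is moved more than 25 mm (distance of slide_box from where it was at the start of the episode above 0.025 m).
It also fails if it takes over 61 s, if anything falls off the work surface, if the arm or the gripper's body presses on something with over 40 N, if the wrist force passes 120 N, or if a joint passes its speed limit or range.

## Working session

There is one attempt and no reset: what is moved stays moved. The work goes in short steps, Python scripts to look and compute and a tool call to move; the robot and the scene stay as the last step left them, time stands still between calls to the robot, and variables do not carry over. Pictures are saved under pics/ and viewed, at most 10 in all, crops included, and the job is handed in when it is done.

Besides the shell and the picture viewer there is one more tool, called after ">>>" by a JSON object that holds its "op" and its "data", one argument or row to a line. step_arm: Moves the arm, as the interface text tells. Its arguments: {"type":"object","properties":{"increments":{"type":"array","items":{"type":"array","items":{"type":"array","items":{"type":"number"}}}},"newtons":{"type":"number"}},"required":["increments"]}

```bash
mkdir -p pics
cat > h.py <<'E'
from plant import *
import numpy as np, cv2
def cam(n):
    c=read_camera(n); p=c["pixels"]; f=p.shape[0]/2/np.tan(np.radians(c["vfov"])/2)
    np.savez(n+".npz",p=p,f=f,cx=c["cx"],cy=c["cy"],E=c["extrinsics"]); return c
def ray(n,u,v):
    d=np.load(n+".npz"); E=d["E"]; r=E[:3,:3]@np.array([(u-d["cx"])/d["f"],(v-d["cy"])/d["f"],1]); return E[:3,3],r
def atz(n,u,v,z):
    o,r=ray(n,u,v); return o+r*(z-o[2])/r[2]
def proj(n,P):
    d=np.load(n+".npz"); q=np.linalg.inv(d["E"])@np.append(P,1); return d["f"]*q[0]/q[2]+d["cx"],d["f"]*q[1]/q[2]+d["cy"]
E
python3 - <<'E'
from h import *
for n in("scene","top"):
    c=cam(n); cv2.imwrite(f"pics/{n}0.png",cv2.resize(c["pixels"],(800,600))); print(n,c["vfov"],c["cx"],c["cy"],np.round(c["extrinsics"],3).tolist())
print(read_state())
E
```

```text
scene 52.554977562530624 260.82720129519817 186.0083005631665 [[-0.706, 0.542, -0.456, 0.923], [0.708, 0.534, -0.462, 0.409], [-0.007, -0.649, -0.76, 0.738], [0.0, 0.0, 0.0, 1.0]]
top 49.015485859933676 253.40848552302495 196.95372337292392 [[0.012, -0.988, 0.151, 0.399], [-1.0, -0.01, 0.015, -0.008], [-0.014, -0.151, -0.988, 0.97], [0.0, 0.0, 0.0, 1.0]]
{'time_s': 0.1, 'joints': array([ 1.06572261e+00,  2.91217425e-01, -1.54015882e-01,  1.12675369e+00,
       -3.29760615e-05,  1.43146704e+00]), 'joint_velocities': array([-1.85520745e-05, -1.76889118e-03,  1.05960660e-03,  7.24369101e-04,
        5.33807173e-04, -7.97863056e-04]), 'effort': array([ 1.87194266e-03, -5.37976849e+01,  3.31919038e+01,  9.35768156e-03,
       -2.21362297e-04,  1.92126208e-05]), 'ee_pos': array([0.18759524, 0.48992622, 0.24180619]), 'tcp_rot': array([-5.71250208e-01, -3.08886744e+00,  1.79026406e-03]), 'wrist_force': array([-0.48302149,  0.11707719,  0.26948901]), 'torque': array([ 0.01675572,  0.00581986, -0.02862134]), 'grip_force': 0.0, 'finger_gap': 0.085452365240246}
```

View pics/scene0.png

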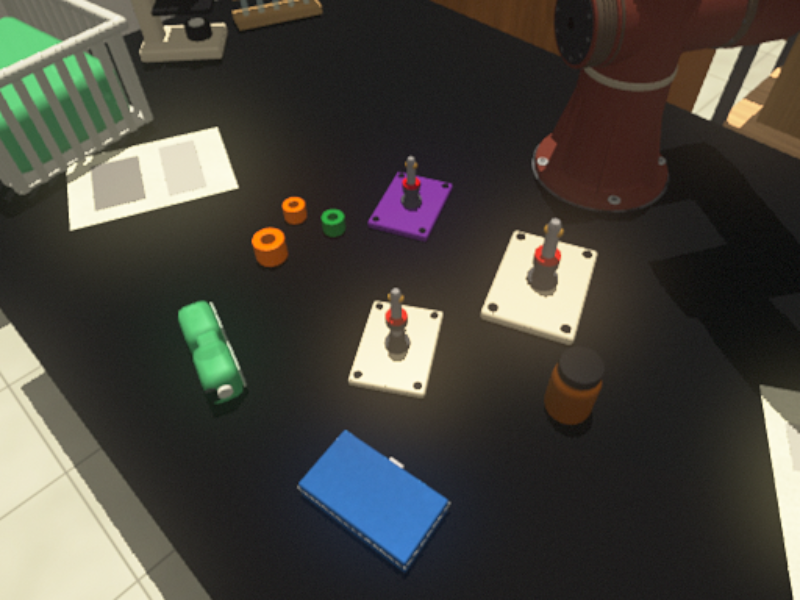

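View pics/top0.png

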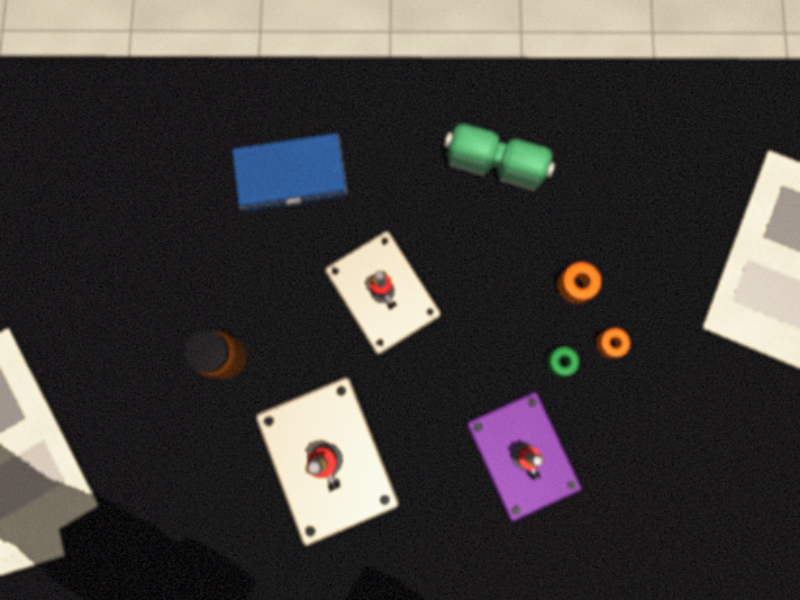

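Scene pictures (800-px scale). Collar candidates in the top view are small orange (614,343), large orange (580,282) and green (564,361). Stands are small cream (382,292), large cream (327,462) and purple (525,457). I choose the small orange collar and the small cream stand. Next is a close crop to check the choice.

Run:
```python
from h import *
t=np.load("top.npz")["p"]; s=np.load("scene.npz")["p"]
k=lambda im,x,y,w=70,h=52:cv2.resize(im[y:y+h,x:x+w],(400,300),interpolation=cv2.INTER_CUBIC)
# top crops: collar origin (345,190); stand (205,145) w105 h 78 ; scene collars (155,120); scene stand(215,175)
a=np.hstack([k(t,355,190),k(t,205,148,112,84)]); b=np.hstack([k(s,155,115),k(s,218,178,84,63)])
cv2.imwrite("pics/crop.png",np.vstack([a,b]))
for n,z in(("top",.03),("scene",.03)):
    p=np.load(n+".npz")["p"]; hsv=cv2.cvtColor(p,cv2.COLOR_BGR2HSV)
    m=cv2.inRange(hsv,(5,150,90),(20,255,255)); N,l,st,c=cv2.connectedComponentsWithStats(m)
    for i in range(1,N):
        if st[i,4]>60: print(n,st[i],c[i],atz(n,*c[i],.015).round(4))
```

```text
top [358 167  27  27 532] [371.2575188  180.07142857] [ 0.5866 -0.2641  0.015 ]
top [383 209  21  20 312] [393.06089744 218.96153846] [ 0.4974 -0.3105  0.015 ]
top [133 216  17  24  81] [144.4691358  230.45679012] [0.4651 0.2533 0.015 ]
scene [343  86  13  16 119] [349.55462185  94.16806723] [ 0.038  -0.0974  0.015 ]
scene [180 126  16  18 235] [187.92765957 133.93191489] [ 0.4968 -0.3071  0.015 ]
scene [161 145  23  26 466] [172.21459227 157.30472103] [ 0.5821 -0.2645  0.015 ]
scene [353 233  32  22 161] [365.45341615 247.04968944] [0.4536 0.2522 0.015 ]
```

View pics/crop.png

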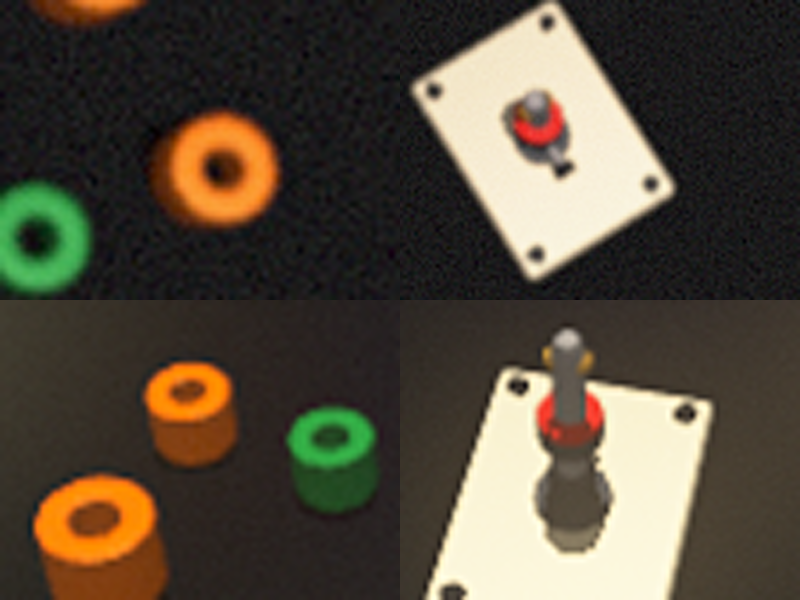

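The crop shows the small orange collar with its bore at crop (223,168) in top and (190,391) in scene. The small cream stand has its tip at (537,100) in top and (568,338) in scene. Now to triangulate.

```bash
cat >> h.py <<'E'
def tri(obs):
    A=np.zeros((3,3));b=np.zeros(3)
    for n,u,v in obs:
        o,r=ray(n,u,v); r=r/np.linalg.norm(r); M=np.eye(3)-np.outer(r,r); A+=M;b+=M@o
    x=np.linalg.solve(A,b); return x,[np.subtract(proj(n,x),(u,v)).round(2) for n,u,v in obs]
E
python3 - <<'E'
from h import *
T=lambda x,y:(205+x/3.571-.35,148+y/3.571-.35)
S=lambda x,y:(218+x/4.762-.4,178+y/4.762-.4)
c=[atz("top",*T(*q),.014) for q in[(12,87),(153,2),(275,188),(133,281)]]
print(np.round(c,4), [np.linalg.norm(c[i]-c[i-1]).round(4) for i in range(4)], "mean",np.mean(c,0).round(4))
# diag angle of long side
d=c[2]-c[1]+c[3]-c[0]; print("stand x yaw",np.arctan2(d[1],d[0]))
print("tip",tri([("top",*T(137,100)),("scene",*S(168,36))]))
ct=(355+223/5.714-.4,190+168/5.714-.4); cs=(155+190/5.714-.4,115+91/5.714-.4)
print("collar",tri([("top",*ct),("scene",*cs)]),atz("top",*ct,.03),atz("scene",*cs,.03))
# line: top view plate mean vs tip
print("green",atz("top",355+37/5.714,190+237/5.714,.03))
E
```

```text
[[ 0.6024  0.1126  0.014 ]
 [ 0.66    0.0217  0.014 ]
 [ 0.5377 -0.0584  0.014 ]
 [ 0.477   0.0318  0.014 ]] [np.float64(0.1491), np.float64(0.1076), np.float64(0.1462), np.float64(0.1087)] mean [0.5693 0.0269 0.014 ]
stand x yaw -2.5657985528932623
tip (array([0.56972532, 0.02698133, 0.13167335]), [array([-0.36,  0.31]), array([-0.46, -0.06])])
collar (array([ 0.49553   , -0.3075175 ,  0.02659531]), [array([-0.27,  0.24]), array([-0.29, -0.06])]) [ 0.49573247 -0.30705134  0.03      ] [ 0.49718375 -0.30331672  0.03      ]
green [ 0.46714307 -0.2348653   0.03      ]
```

Checks hold: plate 147x108 mm, tip z 0.132 (buffer about 0.081), collar top about 0.03. Current tool yaw (closing at 69°) lies midway between the neighbouring collars, so no roll is needed. I'll hover over the collar next.

>>> {"op": "step_arm", "data": {
  "increments": [
    [[-0.4, 4, -10, 0, 0], [-0.4, 8, -20, 0, 0], [-0.4, 12, -30, 0, 0], [-0.4, 16, -40, 0, 0], [-0.4, 20, -50, 0, 0], [-0.4, 24, -60, 0, 0], [-0.4, 28, -70, 0, 0], [-0.4, 30.8, -79.6, -4, 0], [-0.4, 30.8, -79.6, -8, 0], [-0.4, 30.8, -79.6, -10, 0], [-0.4, 30.8, -79.6, -10, 0], [-0.4, 30.8, -79.6, -10, 0], [-0.4, 30.8, -79.6, -10, 0], [-0.4, 30.8, -79.6, -10, 0], [-0.4, 30.8, -79.6, -10, 0], [-0.4, 30.8, -79.6, -10, 0]]
  ],
  "newtons": 40
}}

```text
time_s: 2.1
ee_pos: [0.4952, -0.3052, 0.1417]
tcp_rot: [-0.572, -3.088, -0.002]
wrist_force: [-0.9, 0.2, 0.7]
finger_gap: 0.0597
grip_force: 0.0
```

Run:
```python
from h import *
c=cam("wrist"); p=c["pixels"]; E=np.array(c["extrinsics"])
s=read_state(); print(s["ee_pos"],s["tcp_rot"],s["finger_gap"],s["joints"])
for P in([.496,-.306,.03],):
    u,v=proj("wrist",np.array(P)); print(u,v); cv2.drawMarker(p,(int(u),int(v)),(255,255,0),0,8,1)
print(E.round(3).tolist(),c["vfov"])
cv2.imwrite("pics/w1.png",cv2.resize(p,(800,600)))
```

```text
[ 0.49538408 -0.30487581  0.14224424] [-5.70665883e-01 -3.08856625e+00 -9.24012715e-04] 0.059602741703202046 [-6.77434824e-01  4.68847750e-01 -1.59043754e-01  9.43842949e-01
  1.62447817e-04 -3.12021489e-01]
255.271657379958 188.62827384704056
[[0.358, 0.9, 0.249, 0.432], [0.934, -0.345, -0.095, -0.281], [0.0, 0.266, -0.964, 0.272], [0.0, 0.0, 0.0, 1.0]] 70.63514847212478
```

View pics/w1.png

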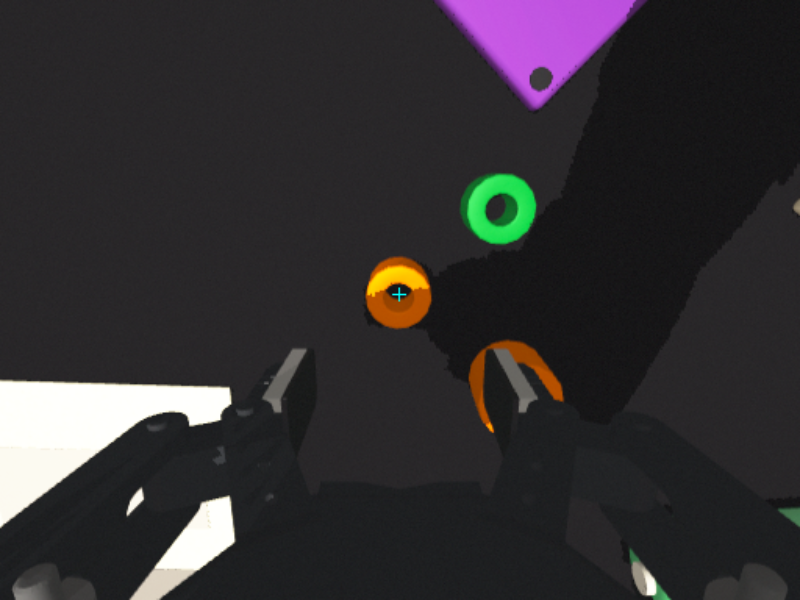

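The marker sits within 1 mm of the collar bore (800-px 399,296), and the green and large orange collars are clear of the fingers. I'll descend and grip.

>>> {"op": "step_arm", "data": {
  "increments": [
    [[-0.4, 0.1, 0, -3, 0], [-0.4, 0.1, 0, -6, 0], [-0.4, 0.1, 0, -8, 0], [-0.4, 0.1, 0, -10, 0], [-0.4, 0.1, 0, -11.5, 0], [-0.4, 0.1, 0, -12.4, 0], [-0.4, 0.1, 0, -12.4, 0], [-0.4, 0.1, 0, -12.4, 0], [0.5, 0.1, 0, -12.4, 0], [0.5, 0.1, 0, -12.4, 0], [0.5, 0.1, 0, -12.4, 0], [0.5, 0.1, 0, -12.4, 0], [0.5, 0.1, 0, -12.4, 0], [0.5, 0.1, 0, -12.4, 0]]
  ],
  "newtons": 40
}}

```text
time_s: 3.9
ee_pos: [0.4972, -0.3061, 0.0192]
tcp_rot: [0.571, 3.088, -0.001]
wrist_force: [-0.8, 1.0, 5.6]
finger_gap: 0.0392
grip_force: 39.6
```

>>> {"op": "step_arm", "data": {
  "increments": [
    [[0.5, 0, 0, 0, 0], [0.5, 0, 0, 1, 0], [0.5, 0, 0, 3, 0], [0.5, 0, 0, 6, 0], [0.5, 0, 0, 10, 0], [0.5, 0, 0, 15, 0], [0.5, 0, 0, 19, 0], [0.5, 0, 0, 19, 0], [0.5, 0, 0, 19, 0]]
  ],
  "newtons": 60
}}

```text
time_s: 5.03
ee_pos: [0.4964, -0.3055, 0.2079]
tcp_rot: [-0.571, -3.089, -0.001]
wrist_force: [-0.2, 0.3, -2.7]
finger_gap: 0.038
grip_force: 60.4
```

Run:
```python
from h import *
c=cam("wrist"); p=c["pixels"]; s=read_state(); print(s)
cv2.imwrite("pics/w2.png",cv2.resize(p[150:384,130:382],(800,600*234*800//(252*600)),interpolation=cv2.INTER_CUBIC)[:600])
```

```text
{'time_s': 5.075, 'joints': array([-6.77001922e-01,  4.21737699e-01, -5.40345028e-02,  1.09692928e+00,
        2.14129831e-05, -3.11178456e-01]), 'joint_velocities': array([ 0.00215877,  0.01059398, -0.0041524 , -0.00147824, -0.00093577,
        0.00057744]), 'effort': array([ 2.46688281e-02, -6.44781733e+01,  3.42454612e+01,  2.98221064e-03,
        5.62438745e-04,  2.57521475e-05]), 'ee_pos': array([ 0.49615045, -0.30522787,  0.20724511]), 'tcp_rot': array([-5.71132013e-01, -3.08754568e+00, -1.44802927e-03]), 'wrist_force': array([-0.45860128,  0.06204605, -0.75840135]), 'torque': array([ 0.03640691, -0.02370924,  0.0150407 ]), 'grip_force': 60.391946732997894, 'finger_gap': 0.038143154544760936}
```

View pics/w2.png

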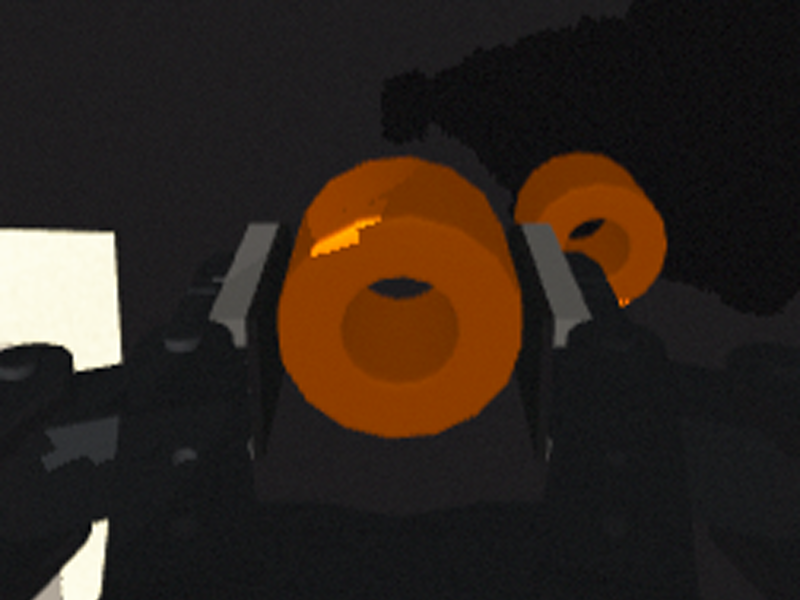

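The collar is held upright and centred in the jaws, top-face centre at about crop (400,327). I'll go to an observation point beside the rod where the wrist camera sees the tip and the collar together.

>>> {"op": "step_arm", "data": {
  "increments": [
    [[0.5, 2, 5, 0, 0], [0.5, 4, 10, 0, 0], [0.5, 6, 15, 0, 0], [0.5, 8, 20, 0, 0], [0.5, 10, 25, 0, 0], [0.5, 12, 29, 0, 0], [0.5, 12.9, 31.0, 0, 0], [0.5, 12.9, 31.0, 0, 0], [0.5, 12.9, 31.0, 0, 0], [0.5, 12.9, 31.0, 0, 0], [0.5, 12.9, 31.0, 0, 0], [0.5, 12.9, 31.0, 0, 0]]
  ]
}}

```text
time_s: 6.58
ee_pos: [0.6257, 0.0038, 0.2084]
tcp_rot: [0.572, 3.089, -0.0]
wrist_force: [0.9, 0.2, -1.6]
finger_gap: 0.0376
grip_force: 60.6
```

Run:
```python
from h import *
c=cam("wrist"); p=c["pixels"]; s=read_state(); print(s["ee_pos"],s["tcp_rot"],s["wrist_force"],s["finger_gap"])
print(proj("wrist",np.array([.5695,.027,.1317])), np.array(c["extrinsics"]).round(4).tolist())
cv2.imwrite("pics/w3.png",cv2.resize(p[100:300,156:356],(600,600),interpolation=cv2.INTER_CUBIC))
```

```text
[0.62572645 0.00389659 0.20841398] [ 5.72181394e-01  3.08891655e+00 -1.21875273e-05] [-0.16521687 -0.77371937 -1.99959549] 0.03846435942039146
(np.float64(257.9341861777107), np.float64(121.2609059117715)) [[0.3584, 0.8995, 0.2498, 0.5626], [0.9336, -0.3451, -0.0965, 0.0279], [-0.0006, 0.2678, -0.9635, 0.339], [0.0, 0.0, 0.0, 1.0]]
```

View pics/w3.png

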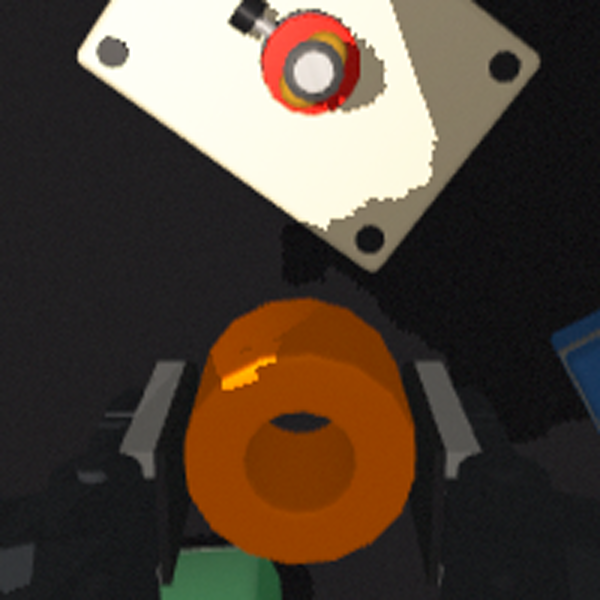

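Rod tip is at crop (313,71), collar top-face centre at crop (300,460), bore width 111 px. Computing the relative move from the same picture.

Run:
```python
from h import *
tcp=np.array([.6257,.0039,.2084])
for zt in(.128,.1317,.135): print("tip",zt,atz("wrist",260.0,123.4,zt).round(4))
for dz in(.0085,.0108): 
  c=atz("wrist",255.8,253.0,tcp[2]+dz); print("collar",c.round(4),(c-tcp).round(4))
  b=atz("wrist",255.6,253.4,tcp[2]+dz); print("bore",b.round(4))
```

```text
tip 0.128 [0.5717 0.0279 0.128 ]
tip 0.1317 [0.5715 0.0279 0.1317]
tip 0.135 [0.5714 0.0279 0.135 ]
collar [0.6263 0.0035 0.2169] [ 0.0006 -0.0004  0.0085]
bore [0.6265 0.0033 0.2169]
collar [0.6251 0.0039 0.2192] [-0.0006  0.      0.0108]
bore [0.6253 0.0038 0.2192]
```

>>> {"op": "step_arm", "data": {
  "increments": [
    [[0.5, -2, 1, 0, 0], [0.5, -4, 1.8, 0, 0], [0.5, -5.4, 2.4, 0, 0], [0.5, -5.4, 2.4, -1, 0], [0.5, -5.4, 2.4, -3, 0], [0.5, -5.4, 2.4, -4.5, 0], [0.5, -5.4, 2.4, -4.5, 0], [0.5, -5.4, 2.4, -4.5, 0], [0.5, -5.4, 2.4, -4.5, 0]]
  ]
}}

```text
time_s: 7.75
ee_pos: [0.5723, 0.0282, 0.1639]
tcp_rot: [0.571, 3.088, 0.0]
wrist_force: [-0.4, 0.2, -2.0]
finger_gap: 0.0381
grip_force: 60.6
```

Run:
```python
from h import *
s=read_state(); print(s["ee_pos"],s["wrist_force"])
a=cam("scene")["pixels"]; b=cam("wrist")["pixels"]; t=cam("top")["pixels"]
print(proj("scene",np.array([.57,.027,.13])),proj("top",np.array([.57,.027,.13])))
r=lambda im,x,y,w,h:cv2.resize(im[y:y+h,x:x+w],(400,300),interpolation=cv2.INTER_CUBIC)
cv2.imwrite("pics/c4.png",np.vstack([np.hstack([r(a,212,145,100,75),r(b,176,190,160,120)])]))
```

```text
[0.57229143 0.0281966  0.16391314] [-0.35074297  0.22037675 -1.97045358]
(np.float64(252.34526137494805), np.float64(185.71025028369354)) (np.float64(242.67905548084804), np.float64(175.990979151909))
```

View pics/c4.png

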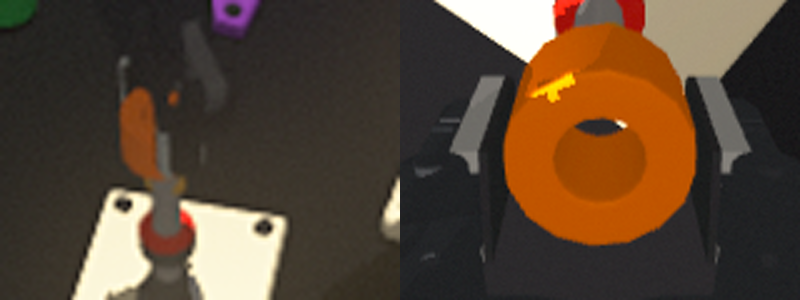

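Aligned: the balls show just under the collar in the scene crop (at 178,185 and 150,182), and the tip is hidden under it. Feeling down now.

>>> {"op": "step_arm", "data": {
  "increments": [
    [[0.5, 0, 0, -0.4, 0], [0.5, 0, 0, -0.8, 0], [0.5, 0, 0, -1.2, 0], [0.5, 0, 0, -1.4, 0], [0.5, 0, 0, -1.4, 0]]
  ]
}}

```text
time_s: 8.52
ee_pos: [0.5717, 0.0283, 0.1491]
tcp_rot: [-0.571, -3.089, 0.0]
wrist_force: [0.0, -0.2, -1.2]
finger_gap: 0.0383
grip_force: 60.6
```

>>> {"op": "step_arm", "data": {
  "increments": [
    [[0.5, 0, 0, -0.1, 0], [0.5, 0, 0, -0.2, 0], [0.5, 0, 0, -0.3, 0], [0.5, 0, 0, -0.3, 0]]
  ]
}}

```text
time_s: 9.02
ee_pos: [0.5717, 0.0283, 0.1462]
tcp_rot: [-0.571, -3.089, 0.0]
wrist_force: [0.3, 0.4, -1.9]
finger_gap: 0.0384
grip_force: 60.6
```

>>> {"op": "step_arm", "data": {
  "increments": [
    [[0.5, 0, 0, -0.1, 0], [0.5, 0, 0, -0.2, 0], [0.5, 0, 0, -0.3, 0], [0.5, 0, 0, -0.3, 0]]
  ]
}}

```text
time_s: 9.52
ee_pos: [0.5717, 0.0283, 0.1432]
tcp_rot: [-0.571, -3.089, -0.0]
wrist_force: [0.7, -0.0, -1.8]
finger_gap: 0.0384
grip_force: 60.6
```

>>> {"op": "step_arm", "data": {
  "increments": [
    [[0.5, 0, 0, -0.1, 0], [0.5, 0, 0, -0.2, 0], [0.5, 0, 0, -0.2, 0]]
  ]
}}

```text
time_s: 9.9
ee_pos: [0.5718, 0.0285, 0.1415]
tcp_rot: [0.571, 3.089, 0.001]
wrist_force: [-2.3, 2.2, 3.3]
finger_gap: 0.0382
grip_force: 61.1
```

>>> {"op": "step_arm", "data": {
  "increments": [
    [[0.5, -0.05, 0.03, 0, 0], [0.5, -0.1, 0.06, 0, 0], [0.5, -0.1, 0.06, 0, 0]]
  ]
}}

```text
time_s: 10.28
ee_pos: [0.5712, 0.0287, 0.1415]
tcp_rot: [0.571, 3.088, -0.0]
wrist_force: [1.1, 0.2, 3.5]
finger_gap: 0.0379
grip_force: 61.0
```

Lateral force has gone, and an upward force of about 5 N remains, which must be the balls. I'll press on gently.

>>> {"op": "step_arm", "data": {
  "increments": [
    [[0.5, 0, 0, -0.05, 0], [0.5, 0, 0, -0.1, 0], [0.5, 0, 0, -0.1, 0]]
  ]
}}

```text
time_s: 10.65
ee_pos: [0.5712, 0.0286, 0.1409]
tcp_rot: [0.571, 3.088, -0.0]
wrist_force: [0.3, 0.1, 7.8]
finger_gap: 0.0385
grip_force: 61.5
```

>>> {"op": "step_arm", "data": {
  "increments": [
    [[0.5, 0, 0, -0.05, 0], [0.5, 0, 0, -0.1, 0], [0.5, 0, 0, -0.1, 0]]
  ]
}}

```text
time_s: 11.02
ee_pos: [0.5709, 0.0287, 0.1393]
tcp_rot: [0.572, 3.089, -0.0]
wrist_force: [0.4, -0.4, 3.5]
finger_gap: 0.0382
grip_force: 61.0
```

>>> {"op": "step_arm", "data": {
  "increments": [
    [[0.5, 0, 0, -0.05, 0], [0.5, 0, 0, -0.1, 0], [0.5, 0, 0, -0.1, 0]]
  ]
}}

```text
time_s: 11.4
ee_pos: [0.5706, 0.0289, 0.1379]
tcp_rot: [-0.571, -3.089, 0.0]
wrist_force: [1.6, 0.0, -0.8]
finger_gap: 0.039
grip_force: 60.8
```

>>> {"op": "step_arm", "data": {
  "increments": [
    [[0.5, 0, 0, -0.05, 0], [0.5, 0, 0, -0.1, 0], [0.5, 0, 0, -0.1, 0]]
  ]
}}

```text
time_s: 11.78
ee_pos: [0.5706, 0.0289, 0.137]
tcp_rot: [-0.571, -3.089, 0.0]
wrist_force: [0.5, -1.3, -2.0]
finger_gap: 0.038
grip_force: 60.6
```

Past the balls. Sliding down freely, then feeling for the buffer (expected TCP z of about 0.102).

>>> {"op": "step_arm", "data": {
  "increments": [
    [[0.5, 0, 0, -0.2, 0], [0.5, 0, 0, -0.4, 0], [0.5, 0, 0, -0.6, 0], [0.5, 0, 0, -0.8, 0], [0.5, 0, 0, -1.0, 0], [0.5, 0, 0, -1.0, 0]]
  ]
}}

```text
time_s: 12.52
ee_pos: [0.5705, 0.029, 0.1268]
tcp_rot: [-0.571, -3.088, -0.0]
wrist_force: [2.3, 0.3, -3.6]
finger_gap: 0.0384
grip_force: 60.6
```

>>> {"op": "step_arm", "data": {
  "increments": [
    [[0.5, 0, 0, -0.2, 0], [0.5, 0, 0, -0.4, 0], [0.5, 0, 0, -0.6, 0], [0.5, 0, 0, -0.8, 0], [0.5, 0, 0, -1.0, 0], [0.5, 0, 0, -1.2, 0], [0.5, 0, 0, -1.4, 0], [0.5, 0, 0, -1.4, 0]]
  ]
}}

```text
time_s: 13.52
ee_pos: [0.5705, 0.0289, 0.1128]
tcp_rot: [-0.571, -3.088, -0.0]
wrist_force: [1.0, -0.9, -3.8]
finger_gap: 0.0381
grip_force: 60.6
```

>>> {"op": "step_arm", "data": {
  "increments": [
    [[0.5, 0, 0, -0.2, 0], [0.5, 0, 0, -0.4, 0], [0.5, 0, 0, -0.6, 0], [0.5, 0, 0, -0.6, 0]]
  ]
}}

```text
time_s: 14.02
ee_pos: [0.5703, 0.0287, 0.1064]
tcp_rot: [-0.571, -3.088, 0.001]
wrist_force: [2.8, -1.1, -9.9]
finger_gap: 0.0383
grip_force: 61.2
```

>>> {"op": "step_arm", "data": {
  "increments": [
    [[0.5, 0, 0, -0.1, 0], [0.5, 0, 0, -0.2, 0], [0.5, 0, 0, -0.2, 0]]
  ]
}}

```text
time_s: 14.4
ee_pos: [0.5708, 0.029, 0.1054]
tcp_rot: [-0.571, -3.089, -0.0]
wrist_force: [1.6, -1.3, -5.7]
finger_gap: 0.038
grip_force: 61.8
```

>>> {"op": "step_arm", "data": {
  "increments": [
    [[0.5, 0, 0, -0.1, 0], [0.5, 0, 0, -0.2, 0], [0.5, 0, 0, -0.2, 0]]
  ]
}}

```text
time_s: 14.78
ee_pos: [0.5708, 0.029, 0.1033]
tcp_rot: [-0.571, -3.089, -0.0]
wrist_force: [0.4, -0.5, -1.6]
finger_gap: 0.0386
grip_force: 61.9
```

The downward pull at z of about 0.106 was the balls springing out (click). Feeling for the buffer.

>>> {"op": "step_arm", "data": {
  "increments": [
    [[0.5, 0, 0, -0.1, 0], [0.5, 0, 0, -0.15, 0], [0.5, 0, 0, -0.15, 0]]
  ]
}}

```text
time_s: 15.15
ee_pos: [0.5709, 0.0289, 0.1019]
tcp_rot: [0.571, 3.089, 0.0]
wrist_force: [0.4, -0.2, 0.2]
finger_gap: 0.0384
grip_force: 62.2
```

>>> {"op": "step_arm", "data": {
  "increments": [
    [[0.5, 0, 0, -0.1, 0], [0.5, 0, 0, -0.15, 0], [0.5, 0, 0, -0.15, 0]]
  ]
}}

```text
time_s: 15.52
ee_pos: [0.571, 0.0289, 0.1007]
tcp_rot: [0.571, 3.089, 0.0]
wrist_force: [-2.1, 0.4, 6.0]
finger_gap: 0.0384
grip_force: 62.7
```

The buffer is pushing back with 6–8 N, so the collar is home. I'll release and retreat straight up.

>>> {"op": "step_arm", "data": {
  "increments": [
    [[-0.5, 0, 0, 0, 0], [-0.5, 0, 0, 0, 0], [-0.5, 0, 0, 0, 0], [-0.5, 0, 0, 0, 0], [-0.5, 0, 0, 0.5, 0], [-0.5, 0, 0, 2, 0], [-0.5, 0, 0, 5, 0], [-0.5, 0, 0, 9, 0], [-0.5, 0, 0, 13, 0], [-0.5, 3, -4, 13, 0], [-0.5, 6, -8, 13, 0], [-0.5, 6, -10, 13, 0], [-0.5, 6, -10, 13, 0], [-0.5, 6, -10, 13, 0]]
  ]
}}

```text
time_s: 17.27
ee_pos: [0.6301, -0.0702, 0.2308]
tcp_rot: [-0.571, -3.089, -0.001]
wrist_force: [-0.7, 0.2, -0.3]
finger_gap: 0.0641
grip_force: 0.0
```

Run:
```python
from h import *
s=read_state(); print(s["ee_pos"],s["wrist_force"],s["finger_gap"])
a=cam("scene")["pixels"]; t=cam("top")["pixels"]
r=lambda im,x,y,w,h:cv2.resize(im[y:y+h,x:x+w],(400,300),interpolation=cv2.INTER_CUBIC)
cv2.imwrite("pics/c5.png",np.vstack([np.hstack([r(a,218,172,70,52),r(t,205,148,112,84)]),np.hstack([r(a,0,0,512,384),r(t,0,0,512,384)])]))
```

```text
[ 0.63014608 -0.07022603  0.23077791] [-0.72406539  0.23025711 -0.33639229] 0.0641069338696335
```

View pics/c5.png

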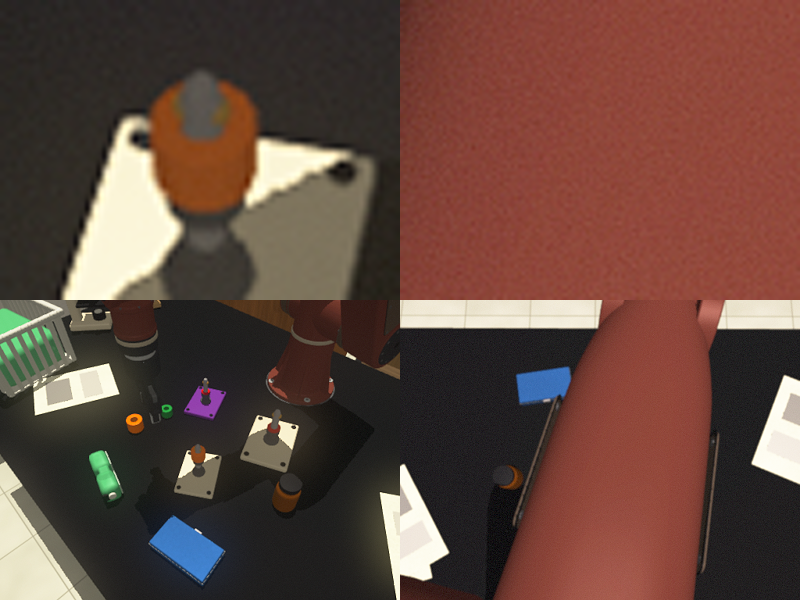

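The collar sits upright over the buffer, with the brass balls visible above it at crop (180,105) and (220,110). Nothing else has moved and the arm is clear.

```bash
python3 -c "
from plant import *
print(finish_job())"
```

```text
the job is handed in; nothing more can be done
None
```

The small orange collar clicked past both balls, rests home on the red buffer of the small cream stand and is released; the job is handed in at about 17 s, with no verdict returned.

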